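Square a marking blank into the corner stop and start the laser cycle

ROBOT

A 7-joint arm with a two-finger parallel gripper is mounted at the origin on the work surface. World frame = base frame: x ahead of the robot, y to its left, z up, the work surface at z = 0. Lengths are in mm, angles in rad, forces in N, time in s.
With the tool pointing down it reaches from about 400 to 850 mm from the base axis. Payload 4.4 kg.
Tool frame: the origin (TCP) lies between the finger pads; the fingertips stand 8 mm ahead of it and the grasp point (between the pads) lies 11 mm behind it; z points along the fingers, y is the direction in which the jaws open and shut (so a half turn about z gives the same grasp; the last joint's range is limited). The gripper opens to 94 mm and grips with 3 to 60 N. Pads are 16 mm wide; open, the fingers measure 119 mm over their backs; the gripper's body (75 mm by 177 mm) begins 78 mm behind the grasp point.
Start: joints at [-1.273, 0.628, 0.038, 1.517, -0.027, 0.996, -0.02], TCP at [231.265, 607.482, 213.478] pointing down, gripper open.
Joint ranges: [-3.06, 3.06], [-0.37, 2.12], [-1.25, 1.32], [0.18, 2.47], [-1.1, 4.24], [0.23, 1.98], [-2.94, 2.94]. Speed limits (rad/s): [2.57, 2.57, 3.14, 3.14, 3.14, 3.14, 3.14].

INTERFACE

Orientations are given as a rotation vector (axis times angle).
In Python, from plant import robot, cams gives the robot as it stands. The module is installed in compiled form; this text tells all that it offers.
- The arm moves only by the shell command python3 -m handwheel 'ROWS' [FORCE]. ROWS is JSON, a list of rows, each a list of 3 entries, a list of its own where there are three numbers: the turn, a rotation vector about the world's x, y, z in units of 5 degrees (1.0 is 5 degrees), then the shift along the world's x, y, z in units of 30 mm (1.0 is 30 mm), then the finger opening in mm, from 0 to 94. A call has exactly 8 rows; each row is the pose to reach, as a shift and turn from the pose commanded when the call began; what a row does not reach only later rows make up. A row lasts 1/12 s, in which the tool goes at most 41.7 mm and 7.16 degrees, less where a joint would pass 70% of its speed; a pose out of reach is approached as far as the arm can. A call with a gripper value outside its range is refused whole. The fingers move at their own pace and stop on an object; FORCE is the grip in N (left out, the last holds). Time passes only in rows, so rows that repeat a pose let the fingers close, or fill a call up. It gives the time, the measured TCP pose, the force and the opening at its end, in the units of the state.
- robot.get_state(): the state, without advancing time (a new reading comes with each control period).
- cams.get_image(name): name is "scene" or "top" or "wrist"; returns (picture, depth): 480x640x3 uint8, blue, green, red; 480x640 float32, mm along the optical axis (not along the pixel's ray), 0 where there is no reading.
- cams.calibration(name): a dict with "fov_y" (degrees; the focal length in pixels is half the picture's height over the tangent of half this angle, whatever the lens; pixels are square), "cx", "cy" (the principal point, pixels), "extrinsics" (4x4, takes a point from world to camera coordinates); the wrist camera has in their place "T_tool_cam" (4x4, takes a point from camera to tool coordinates, whose origin is the TCP and whose axes are the flange's). Camera axes: x right, y down, z forward; pixel columns grow to the right and rows downward; lengths in mm; the calibration is good to about 2 mm. A picture is of the moment at which its call begins: read the wrist's pose just before it. calibration takes no time and is no camera call.
- robot.close_job(): hands the job in, once; it reports no verdict.
The state is a dict: "t": time; "joints": joint angles; "joint_velocities": joint speeds; "joint_efforts": joint torques, N m; "tcp_pos": TCP position; "tool_rot": TCP orientation; "ft_force": force on the tool from outside, world axes, zero at the start; "wrist_torque": the same for the moment, N m; "grip_width": finger opening in mm.
Only numpy, scipy, OpenCV 4.12 (cv2) and the standard library are available. Lean on these libraries where they do the work, as an engineer would, in place of code of your own. Each camera call takes 0.05 s, during which the arm holds its last target. There are 200 camera calls.

TASK

Without gripping or lifting it, push the orange plate along the perforated bed with the fingertips until it sits squarely home in the inner corner of the dark L-shaped stop, its edges touching both arms. Then press the green button on the white control box fully down and let it come up again; do not press it before the plate is home. Leave the red buttons unpressed, do not disturb the other things standing about, and finish clear of everything with the plate still home.

Things in the scene. Friction and masses are not known exactly. Their poses are not given: they have to be found in the camera images.
- blank_mid (a point): The orange plate to be marked, a loose square 100 x 100 mm and 16 mm thick, about 0.2 kg, lying flat on the bed. This point is its centre, half-way up (8 mm above the bed); x and y run parallel to its edges, z up.
- stop: Dark steel L-shaped stop, fixed on the bed. Origin: the inner corner at the level of the bed's top (10 mm above the table). Both arms are 18 mm thick and 22 mm high. One arm has its inner face on the plane x = 0 and runs from the corner 110 mm towards -y; the other has its inner face on y = 0 and runs 110 mm towards -x. The plate starts in the open quarter (x < 0, y < 0), and when home its centre lies at x = -50 mm, y = -50 mm in this frame, its edges parallel to the arms.
- bed: Perforated aluminium bed plate, fixed: 420 mm (x) by 610 mm (y), 10 mm thick, lying flat on the table. Origin: centre of its underside, at table level. The plate and the stop are on top of it, 10 mm above the table.
- console: White control box, fixed: 110 x 260 mm, 45 mm high, on the table to the right of the bed. Origin: centre of its underside; y along its length. Its three push buttons stand in a row along y, 60 mm apart, at 80, 20 and -40 mm, in an order that changes; a key switch stands at -100 mm.
- green_btn_top (a point): Centre of the top face of the green push button's cap, 28 mm across, facing up, 67 mm above the table when up. Around it is a steel ring 44 mm across, 12 mm high above the box.
- green_btn (a joint): How far the green button is pressed: 0 up, 0.006 m fully down; pressed by about 5 N, and springs back.
- red_btn_a_top (a point): Centre of the top face of one red push button, same make as the green one. Not to be pressed.
- red_btn_a (a joint): How far that red button is pressed: 0 up, 0.006 m fully down.
- red_btn_b_top (a point): Centre of the top face of the other red push button. Not to be pressed.
- red_btn_b (a joint): How far that other red button is pressed: 0 up, 0.006 m fully down.
- tape: Bystander: paper-coloured roll of tape lying on the bed, 90 mm across, 18 mm high. Origin: centre of its underside.
- tube: Bystander: green bottle standing on the bed, 38 mm across, 120 mm high. Origin: centre of its underside.
- thumbnut: Bystander: brass thumb nut standing on the bed, 28 mm across, 30 mm high. Origin: centre of its underside.
- jar: Bystander: white jar with metal cap on the table, 52 mm across, 50 mm high. Origin: centre of its underside.
- penpot: Bystander: clear pot with brushes on the table, 72 mm across, 180 mm high with its brushes. Origin: centre of its underside.
- mouse: Bystander: black computer mouse on the table, 105 x 60 x 34 mm. Origin: centre of its underside.
- driver: Bystander: screwdriver lying along its x axis flat on the table, along the near left side of the bed, about 200 mm long.
Things that resemble listed ones, but are neither listed nor needed, are in the scene too. Of the things that look like the part that bears blank_mid, the larger one is meant.

How it is judged:
By the outcome, as a careful person would: the job done as asked, in the order asked, and still so for the second after the job is handed in, with the robot touching nothing.
It also fails if it takes over 64 s, if anything falls off the work surface, if the arm or the gripper's body presses on something with over 40 N, if the wrist force passes 120 N, or if a joint passes its speed limit or range.

## Working session

There is one attempt and no reset: what is moved stays moved. The work goes in short steps, Python scripts to look and compute and a shell command to move; the robot and the scene stay as the last step left them, time stands still between calls to the robot, and variables do not carry over. Pictures are saved under pics/ and viewed, about 8 in all and at most 12, crops included, and the job is handed in when it is done.

```bash
mkdir -p pics; python3 - <<'E'
from plant import robot,cams
import cv2,numpy as np
s=robot.get_state();print(s)
for n in("scene","top"):
    im,d=cams.get_image(n);cv2.imwrite(f"pics/{n}0.png",im);np.save(f"{n}0.npy",d);print(n,cams.calibration(n))
print(cams.calibration("wrist"))
E
```

```text
{'t': 0.0, 'joints': array([-1.27278691,  0.62935934,  0.03847671,  1.51834381, -0.02698534,
        0.99629194, -0.01995867]), 'joint_velocities': array([ 0.00174667, -0.00101717,  0.0003183 , -0.00146401,  0.00056873,
        0.00014726, -0.00210003]), 'joint_efforts': array([-1.10702480e-03, -5.49746633e+01,  1.14315793e+00, -1.86638457e+01,
       -5.22018329e-02,  2.35780911e-02,  1.57561376e-04]), 'tcp_pos': array([231.06125045, 606.85567805, 212.55392769]), 'tool_rot': array([-5.68238934e-01, -3.08948492e+00,  2.92464921e-03]), 'ft_force': array([ 0.14708481,  0.08111339, -0.5729163 ]), 'wrist_torque': array([0.01840954, 0.04124369, 0.04280331]), 'grip_width': 93.99175728558691}
scene {'fov_y': 48.49569686195063, 'cx': 314.41090847638833, 'cy': 242.67173790895464, 'extrinsics': array([[ 8.38846598e-01,  5.44286219e-01, -9.42852979e-03,
        -3.84295387e+02],
       [ 4.37276790e-01, -6.84038973e-01, -5.83849033e-01,
        -1.71049370e+02],
       [-3.24230464e-01,  4.85636897e-01, -8.11807496e-01,
         1.30961775e+03],
       [ 0.00000000e+00,  0.00000000e+00,  0.0000
[... 214 characters left out ...]
e+00],
       [-9.98064082e-01,  2.28164827e-03, -6.21520857e-02,
         4.63381783e+02],
       [ 6.21730955e-02,  1.07245690e-02, -9.98007760e-01,
         1.12133001e+03],
       [ 0.00000000e+00,  0.00000000e+00,  0.00000000e+00,
         1.00000000e+00]])}
{'fov_y': 69.97154114252413, 'cx': 314.40297910572104, 'cy': 241.12943544561045, 'T_tool_cam': array([[-5.13394040e-04, -9.73076965e-01, -2.30479840e-01,
         6.62560860e+01],
       [ 9.99999820e-01, -5.71010099e-04,  1.83282090e-04,
        -8.23906290e-03],
       [-3.09953896e-04, -2.30479705e-01,  9.73077083e-01,
        -1.71198002e+02],
       [ 0.00000000e+00,  0.00000000e+00,  0.00000000e+00,
         1.00000000e+00]])}
```

View pics/top0.png

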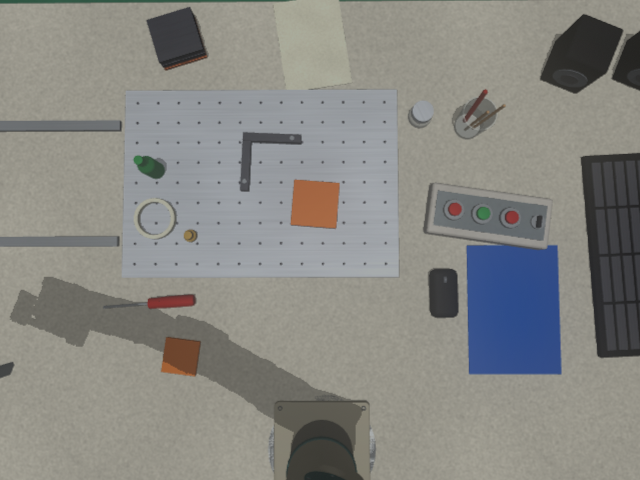

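View pics/scene0.png

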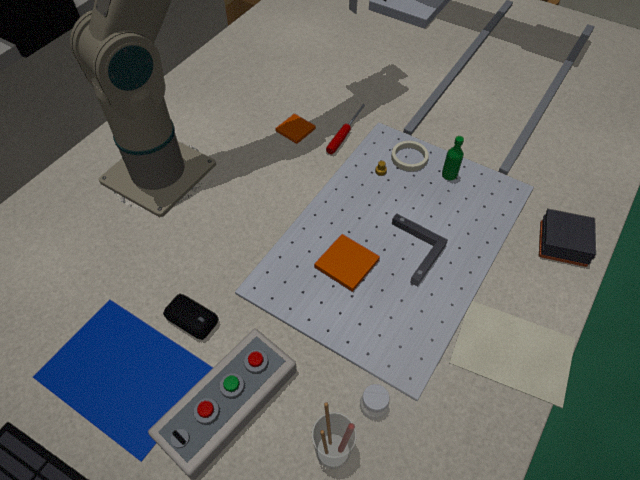

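The larger orange square, at top px (315,204) on the bed, is the plate. The one at (181,356) is smaller and lies on the table, so it is the look-alike. The stop's inner corner is near (251,143) and the green button is near (483,213), between the two reds.

```bash
cat > h.py <<'E'
import numpy as np,cv2
from plant import robot,cams
from scipy.spatial.transform import Rotation as R
def K(n):
    c=cams.calibration(n);f=240/np.tan(np.radians(c["fov_y"]/2));return c,f
def proj_to_plane(n,uv,z,st=None):
    c,f=K(n);uv=np.atleast_2d(uv).astype(float)
    if n=="wrist":
        T=c["T_tool_cam"];Rt=R.from_rotvec(st["tool_rot"]).as_matrix()
        Rw=Rt@T[:3,:3];o=Rt@T[:3,3]+st["tcp_pos"]
    else:
        E=c["extrinsics"];Rw=E[:3,:3].T;o=-Rw@E[:3,3]
    d=np.c_[(uv[:,0]-c["cx"])/f,(uv[:,1]-c["cy"])/f,np.ones(len(uv))]@Rw.T
    return (o+d*((z-o[2])/d[:,2])[:,None])[:,:2]
def blob(m):
    n,l,s,c=cv2.connectedComponentsWithStats(m.astype(np.uint8))
    return [(l==i) for i in 1+np.argsort(-s[1:,4])]
def rect(mask,n,z,st=None):
    cs,_=cv2.findContours(mask.astype(np.uint8),cv2.RETR_EXTERNAL,cv2.CHAIN_APPROX_NONE)
    p=proj_to_plane(n,max(cs,key=len)[:,0,:],z,st)
    return cv2.minAreaRect(p.astype(np.float32))
E
python3 - <<'E'
from h import *
im=cv2.imread("pics/top0.png");hsv=cv2.cvtColor(im,cv2.COLOR_BGR2HSV);d=np.load("top0.npy")
H,S,V=cv2.split(hsv)
for b in blob((H>4)&(H<20)&(S>150)&(V>100))[:2]: print("orange",rect(b,"top",26),rect(b,"top",16))
st=(V<105)&(S<80);st2=np.zeros_like(st);st2[125:200,230:310]=1
b=blob(st&st2)[0]
cs,_=cv2.findContours(b.astype(np.uint8),cv2.RETR_EXTERNAL,cv2.CHAIN_APPROX_NONE)
c=max(cs,key=len);hp=cv2.approxPolyDP(c,5,True)[:,0]
print("stop",np.c_[hp,proj_to_plane("top",hp,32).round(1)])
for nm,m in(("green",(H>40)&(H<85)&(S>110)),("red",((H<4)|(H>174))&(S>140))):
    for b in blob(m)[:4]:
        ys,xs=np.where(b); uv=[xs.mean(),ys.mean()];print(nm,len(xs),np.round(uv,1),proj_to_plane("top",uv,67).round(1))
c,f=K("top");E=c["extrinsics"]
for u,v in((315,204),(483,213),(455,210),(246,160)):
    z=d[v,u];p=np.array([(u-c["cx"])/f*z,(v-c["cy"])/f*z,z]);print(u,v,(E[:3,:3].T@(p-E[:3,3])).round(1))
cv2.imwrite("pics/crop.png",cv2.resize(im[120:260,225:565],None,fx=2.35,fy=2.35,interpolation=cv2.INTER_CUBIC))
E
```

```text
orange ((536.3121948242188, 14.58598518371582), (91.37197875976562, 89.7443618774414), 89.8531265258789) ((537.5916137695312, 14.773521423339844), (92.18636322021484, 90.54427337646484), 89.85313415527344)
orange ((173.60963439941406, 307.9353942871094), (70.0645523071289, 20.622657775878906), 71.9531021118164) ((171.65625, 310.73748779296875), (70.68905639648438, 20.806474685668945), 71.95321655273438)
stop [[300.  135.  681.5  44.8]
 [243.  133.  686.5 169.4]
 [240.  189.  563.2 175. ]
 [248.  190.  561.  157.6]
 [252.  142.  666.4 149.6]
 [301.  143.  663.8  42.6]]
green 104 [483.3 212.8] [[ 506.1 -339.2]]
green 54 [137.7 159.6] [[621.3 386.5]]
green 31 [28.1  0.6] [[969.6 631.2]]
green 18 [54.3  0.4] [[969.6 574.4]]
red 352 [169.4 302.1] [[321.6 314.3]]
red 100 [511.9 216.8] [[ 497.8 -398.6]]
red 97 [454.8 208.6] [[ 515.2 -280.2]]
red 6 [485.2  91.2] [[ 764.8 -348.8]]
315 204 [530.6  12.4  26.6]
483 213 [ 505.8 -338.7   67.1]
455 210 [ 512.4 -281.1   64.9]
246 160 [626.5 162.2  33.5]
```

View pics/crop.png

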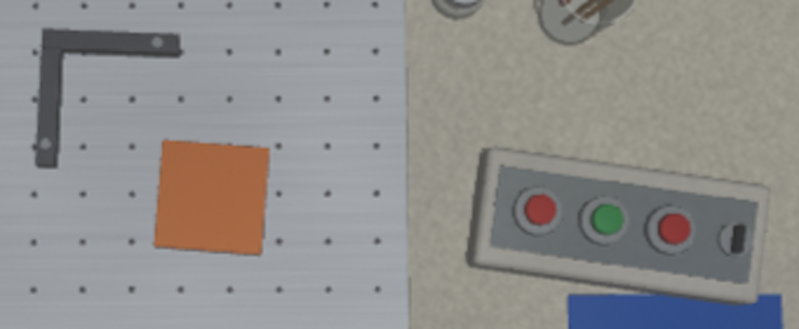

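The crop confirms it: the large orange plate is on the bed, the stop's inner corner is at its upper left, and green is the middle button. The stop is yawed about -2.5°. I'll move above for a wrist-camera look, already yawed for the +x push.

```bash
python3 -m handwheel '[[[0,0,0.2],[0.6,-1.1,0.2],60],[[0,0,0.4],[1.2,-2.2,0.4],60],[[0,0,0.7],[1.8,-3.4,0.6],60],[[0,0,0.9],[2.4,-4.5,0.8],60],[[0,0,1.1],[3,-5.7,1],60],[[0,0,1.4],[3.6,-6.8,1.2],60],[[0,0,1.6],[4.2,-8,1.4],60],[[0,0,1.8],[4.8,-9.1,1.5],60]]' 
python3 -m handwheel '[[[0,0,0.2],[0.6,-1.1,0.2],60],[[0,0,0.4],[1.2,-2.2,0.4],60],[[0,0,0.7],[1.8,-3.4,0.6],60],[[0,0,0.9],[2.4,-4.5,0.8],60],[[0,0,1.1],[3,-5.7,1],60],[[0,0,1.4],[3.6,-6.8,1.2],60],[[0,0,1.6],[4.2,-8,1.4],60],[[0,0,1.8],[4.8,-9.1,1.5],60]]' 
python3 - <<'E'
from h import *
from plant import robot
s=robot.get_state();M=R.from_rotvec(s["tool_rot"]).as_matrix();print(s["tcp_pos"],M.round(3),s["ft_force"],s["grip_width"],np.abs(s["joint_velocities"]).max())
E
```

```text
t: 0.77
tcp_pos: [375.9, 332.3, 258.9]
tool_rot: [0.323, 3.125, -0.0]
ft_force: [0.2, -0.6, 1.0]
grip_width: 60.0
t: 1.43
tcp_pos: [519.9, 59.1, 304.1]
tool_rot: [0.077, 3.14, -0.0]
ft_force: [0.6, 0.5, 0.4]
grip_width: 60.0
[519.86326155  59.13221277 304.06420354] [[-0.999  0.049  0.001]
 [ 0.049  0.999 -0.   ]
 [-0.001 -0.    -1.   ]] [0.64965104 0.47958286 0.40660338] 59.9710979603182 1.0777820411251233
```

```bash
python3 -m handwheel '[[[0,0,0],[0,0,0],60],[[0,0,0],[0,0,0],60],[[0,0,0],[0,0,0],60],[[0,0,0],[0,0,0],60],[[0,0,0],[0,0,0],60],[[0,0,0],[0,0,0],60],[[0,0,0],[0,0,0],60],[[0,0,0],[0,0,0],60]]' 
cat > look.py <<'E'
from h import *
import sys
s=robot.get_state();im,d=cams.get_image("wrist");cv2.imwrite(f"pics/{sys.argv[1]}.png",im)
hsv=cv2.cvtColor(im,cv2.COLOR_BGR2HSV);H,S,V=cv2.split(hsv)
print("tcp",s["tcp_pos"].round(1),s["ft_force"].round(1))
# points from depth, per-mask
c,f=K("wrist");T=c["T_tool_cam"];Rt=R.from_rotvec(s["tool_rot"]).as_matrix()
vv,uu=np.mgrid[:480,:640];P=np.stack([(uu-c["cx"])/f*d,(vv-c["cy"])/f*d,d],-1)
W=(P@T[:3,:3].T+T[:3,3])@Rt.T+s["tcp_pos"]
om=(H>4)&(H<20)&(S>120)&(V>60)&(W[...,2]>20)
b=blob(om)[0];r=rect(b,"wrist",26,s);print("plate",r,"z",np.median(W[b][:,2]))
dm=(V<105)&(S<90)&(abs(W[...,2]-32)<5)&(W[...,0]>540)&(W[...,0]<720)&(W[...,1]>20)&(W[...,1]<200)
b=blob(dm)[0];cs,_=cv2.findContours(b.astype(np.uint8),cv2.RETR_EXTERNAL,cv2.CHAIN_APPROX_NONE)
hp=cv2.approxPolyDP(max(cs,key=len),6,True)[:,0];print("stop z",np.median(W[b][:,2]));print(np.c_[hp,proj_to_plane("wrist",hp,32,s).round(1)])
E
python3 look.py w1
```

```text
t: 2.1
tcp_pos: [519.1, 62.1, 303.5]
tool_rot: [-0.076, -3.141, -0.0]
ft_force: [-0.5, -0.4, -0.4]
grip_width: 60.1
tcp [519.1  62.1 303.5] [-0.5 -0.4 -0.4]
plate ((530.079345703125, 13.834190368652344), (97.89730072021484, 98.48615264892578), 85.30921936035156) z 26.09902411756721
stop z 32.05270629840649
[[379.  325.  683.3 145.2]
 [375.  315.  667.8 139.7]
 [307.  316.  664.6  44.6]
 [308.  326.  679.9  45.2]]
```

View pics/w1.png

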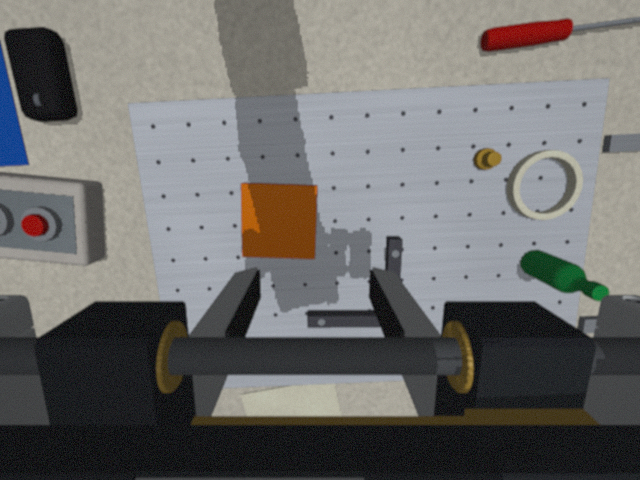

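The wrist view shows the plate at (280,222) and the stop arms at (340,319) and (394,258), all at the expected heights. The plate is at (530,14) with yaw -4.7°. The stop corner is at about (667,150) with yaw about -2.4°, so home is about (615,102). In stop axes, I'll push +x most of the way, then +y until it touches, then finish +x and +y. First I'll drop in behind the plate.

```bash
python3 -m handwheel '[[[0,0,0.1],[-0.7,-0.5,-0.5],60],[[0,0,0.1],[-1.4,-1,-1.2],60],[[0,0,0.1],[-2.2,-1.5,-2],60],[[0,0,0.1],[-2.2,-1.5,-3.3],60],[[0,0,0.1],[-2.2,-1.5,-4.6],60],[[0,0,0.1],[-2.2,-1.5,-5.9],60],[[0,0,0.1],[-2.2,-1.5,-7.2],60],[[0,0,0.1],[-2.2,-1.5,-8],60]]'
python3 -m handwheel '[[[0,0,0],[0,0,-0.4],60],[[0,0,0],[0,0,-0.8],60],[[0,0,0],[0,0,-1.1],60],[[0,0,0],[0,0,-1.3],60],[[0,0,0],[0,0,-1.35],60],[[0,0,0],[0,0,-1.35],60],[[0,0,0],[0,0,-1.35],60],[[0,0,0],[0,0,-1.35],60]]'
```

```text
t: 2.82
tcp_pos: [451.9, 16.5, 60.7]
tool_rot: [-0.064, -3.138, 0.0]
ft_force: [-0.4, 0.7, -0.1]
grip_width: 60.0
t: 3.48
tcp_pos: [453.8, 16.5, 23.6]
tool_rot: [0.064, 3.14, 0.0]
ft_force: [-0.7, -0.3, -0.4]
grip_width: 59.7
```

```bash
python3 -m handwheel '[[[0,0,0],[0.15,0,0],60],[[0,0,0],[0.3,-0.01,0],60],[[0,0,0],[0.45,-0.02,0],60],[[0,0,0],[0.6,-0.03,0],60],[[0,0,0],[0.75,-0.03,0],60],[[0,0,0],[0.9,-0.04,0],60],[[0,0,0],[1.05,-0.04,0],60],[[0,0,0],[1.2,-0.05,0],60]]'
python3 -m handwheel '[[[0,0,0],[0.2,-0.01,0],60],[[0,0,0],[0.4,-0.02,0],60],[[0,0,0],[0.6,-0.02,0],60],[[0,0,0],[0.8,-0.03,0],60],[[0,0,0],[1.0,-0.04,0],60],[[0,0,0],[1.2,-0.05,0],60],[[0,0,0],[1.4,-0.06,0],60],[[0,0,0],[1.6,-0.07,0],60]]'
python3 -m handwheel '[[[0,0,0],[0,0,0],60],[[0,0,0],[0,0,0],60],[[0,0,0],[0,0,0],60],[[0,0,0],[-0.3,0,0],60],[[0,0,0],[-0.6,0,0.1],60],[[0,0,0],[-0.9,0,0.2],60],[[0,0,0],[-1.2,0,0.2],60],[[0,0,0],[-1.5,0,0.3],60]]'
python3 - <<'E'
from h import *
im,d=cams.get_image("top");cv2.imwrite("pics/t1.png",im)
H,S,V=cv2.split(cv2.cvtColor(im,cv2.COLOR_BGR2HSV))
m=(H>4)&(H<20)&(S>120)&(V>60);m[:120]=0;m[260:]=0
for b in blob(m)[:1]: print(b.sum(),rect(b,"top",26))
E
```

```text
t: 4.15
tcp_pos: [489.4, 15.1, 22.9]
tool_rot: [-0.064, -3.14, -0.0]
ft_force: [-0.0, -0.4, -0.2]
grip_width: 59.6
t: 4.82
tcp_pos: [537.9, 12.8, 23.0]
tool_rot: [0.064, 3.141, -0.0]
ft_force: [-0.6, 0.4, -0.5]
grip_width: 59.8
t: 5.48
tcp_pos: [490.6, 12.9, 32.1]
tool_rot: [-0.064, -3.14, 0.0]
ft_force: [0.2, 0.5, 0.5]
grip_width: 60.0
893 ((626.8729248046875, 11.082870483398438), (97.70823669433594, 45.818824768066406), 88.1385269165039)
```

```bash
python3 -m handwheel '[[[0,0,1.1],[0,0,0.6],60],[[0,0,2.2],[0,-0.3,1.5],60],[[0,0,3.4],[0,-0.7,2.5],60],[[0,0,4.5],[0,-1.2,2.8],60],[[0,0,5.6],[0,-1.7,2.8],60],[[0,0,6.8],[0.3,-2.2,2.8],60],[[0,0,7.9],[0.6,-2.5,2.8],60],[[0,0,9],[1,-2.7,2.8],60]]'
python3 -m handwheel '[[[0,0,1.1],[0.4,0,0],60],[[0,0,2.2],[0.8,0,0],60],[[0,0,3.4],[1.2,0,0],60],[[0,0,4.5],[1.6,0,0],60],[[0,0,5.6],[2,0,-0.2],60],[[0,0,6.8],[2.4,0,-0.4],60],[[0,0,7.9],[2.4,0,-0.6],60],[[0,0,9],[2.4,0,-0.8],60]]'
python3 -m handwheel '[[[0,0,0],[0,0,-0.4],60],[[0,0,0],[0,0,-0.8],60],[[0,0,0],[0,0,-1.2],60],[[0,0,0],[0,0,-1.6],60],[[0,0,0],[0,0,-1.8],60],[[0,0,0],[0,0,-2],60],[[0,0,0],[0,0,-2],60],[[0,0,0],[0,0,-2],60]]'
python3 look.py w2
python3 -c "
from h import *
s=robot.get_state();print(s['joints'].round(2),R.from_rotvec(s['tool_rot']).as_matrix().round(3))"
```

```text
t: 6.2
tcp_pos: [521.6, -69.8, 116.3]
tool_rot: [1.147, -2.924, 0.001]
ft_force: [0.8, -0.1, -0.0]
grip_width: 60.2
t: 6.87
tcp_pos: [594.6, -68.1, 91.7]
tool_rot: [-2.181, 2.261, -0.001]
ft_force: [-0.9, 0.1, 0.1]
grip_width: 60.3
t: 7.53
tcp_pos: [594.3, -67.9, 31.8]
tool_rot: [2.175, -2.266, -0.0]
ft_force: [0.1, -0.3, -0.0]
grip_width: 60.2
tcp [594.3 -67.9  31.8] [ 0.1 -0.3 -0. ]
plate ((598.8820190429688, 2.249776840209961), (30.06660270690918, 99.13953399658203), 87.64278411865234) z 26.089724606847966
[ 0.28  0.82 -0.35  1.79  0.45  0.61  2.76] [[-0.041 -0.999  0.001]
 [-0.999  0.041 -0.   ]
 [ 0.    -0.001 -1.   ]]Traceback (most recent call last):
  File "look.py", line 13, in <module>
    b=blob(dm)[0];cs,_=cv2.findContours(b.astype(np.uint8),cv2.RETR_EXTERNAL,cv2.CHAIN_APPROX_NONE)
      ~~~~~~~~^^^
IndexError: list index out of range
```

View pics/w2.png

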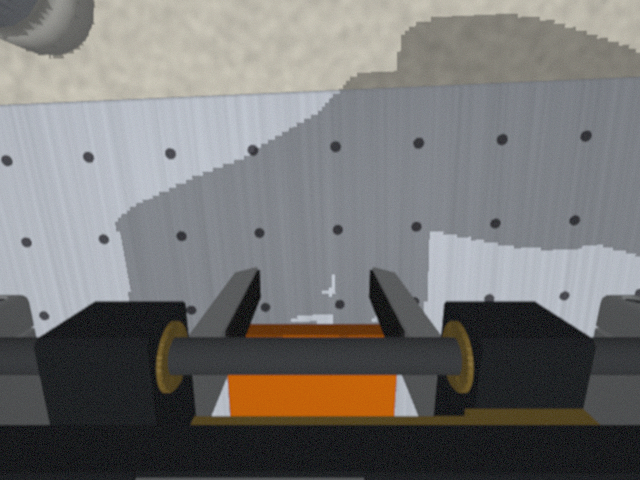

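The two fingers straddle the plate's centreline; the plate shows at about (312,380). Descend and push +y in stop axes.

```bash
python3 -m handwheel '[[[0,0,0],[0,0,-0.15],60],[[0,0,0],[0,0,-0.3],60],[[0,0,0],[0,0.15,-0.3],60],[[0,0,0],[0.01,0.3,-0.3],60],[[0,0,0],[0.02,0.45,-0.3],60],[[0,0,0],[0.03,0.6,-0.3],60],[[0,0,0],[0.03,0.75,-0.3],60],[[0,0,0],[0.04,0.9,-0.3],60]]'
python3 -m handwheel '[[[0,0,0],[0.01,0.2,0],60],[[0,0,0],[0.02,0.4,0],60],[[0,0,0],[0.02,0.6,0],60],[[0,0,0],[0.03,0.8,0],60],[[0,0,0],[0.04,1.0,0],60],[[0,0,0],[0.05,1.2,0],60],[[0,0,0],[0.06,1.4,0],60],[[0,0,0],[0.07,1.6,0],60]]'
python3 -m handwheel '[[[0,0,0],[0.01,0.2,0],60],[[0,0,0],[0.02,0.4,0],60],[[0,0,0],[0.02,0.6,0],60],[[0,0,0],[0.03,0.8,0],60],[[0,0,0],[0.03,0.8,0],60],[[0,0,0],[0.03,0.8,0],60],[[0,0,0],[0.03,0.8,0],60],[[0,0,0],[0.03,0.8,0],60]]'
```

```text
t: 8.25
tcp_pos: [595.6, -40.9, 23.2]
tool_rot: [2.175, -2.266, 0.001]
ft_force: [0.6, -1.2, 1.4]
grip_width: 60.0
t: 8.92
tcp_pos: [597.5, 7.5, 23.0]
tool_rot: [2.176, -2.266, 0.0]
ft_force: [-1.2, -2.0, 1.5]
grip_width: 60.0
t: 9.58
tcp_pos: [598.4, 30.7, 22.9]
tool_rot: [2.175, -2.267, -0.0]
ft_force: [-0.4, -0.5, 0.5]
grip_width: 60.1
```

```bash
python3 -m handwheel '[[[0,0,0],[0,0.07,0],60],[[0,0,0],[0.01,0.14,0],60],[[0,0,0],[0.01,0.21,0],60],[[0,0,0],[0.01,0.28,0],60],[[0,0,0],[0.01,0.35,0],60],[[0,0,0],[0.02,0.42,0],60],[[0,0,0],[0.02,0.42,0],60],[[0,0,0],[0.02,0.42,0],60]]'
python3 -m handwheel '[[[0,0,0],[0,0.02,0],60],[[0,0,0],[0,0.04,0],60],[[0,0,0],[0,0.06,0],60],[[0,0,0],[0,0.08,0],60],[[0,0,0],[0,0.08,0],60],[[0,0,0],[0,0.08,0],60],[[0,0,0],[0,0.08,0],60],[[0,0,0],[0,0.08,0],60]]'
```

```text
t: 10.25
tcp_pos: [599.2, 44.0, 23.0]
tool_rot: [-2.176, 2.266, 0.0]
ft_force: [0.5, -0.2, 0.7]
grip_width: 60.0
t: 10.92
tcp_pos: [599.1, 45.7, 23.0]
tool_rot: [2.175, -2.267, 0.0]
ft_force: [-0.3, -1.6, 1.1]
grip_width: 60.1
```

```bash
python3 -m handwheel '[[[0,0,0],[0,0.02,0],60],[[0,0,0],[0,0.04,0],60],[[0,0,0],[0,0.06,0],60],[[0,0,0],[0,0.08,0],60],[[0,0,0],[0,0.1,0],60],[[0,0,0],[0,0.1,0],60],[[0,0,0],[0,0.1,0],60],[[0,0,0],[0,0.1,0],60]]'
```

```text
t: 11.58
tcp_pos: [599.0, 47.7, 23.0]
tool_rot: [2.174, -2.266, 0.001]
ft_force: [-1.1, -4.6, 3.2]
grip_width: 59.7
```

```bash
python3 -m handwheel '[[[0,0,0],[0,0.02,0],60],[[0,0,0],[0,0.03,0],60],[[0,0,0],[0,0.05,0],60],[[0,0,0],[0,0.06,0],60],[[0,0,0],[0,0.06,0],60],[[0,0,0],[0,0.06,0],60],[[0,0,0],[0,0.06,0],60],[[0,0,0],[0,0.06,0],60]]'
python3 - <<'E'
from h import *
im,d=cams.get_image("top")
H,S,V=cv2.split(cv2.cvtColor(im,cv2.COLOR_BGR2HSV))
m=(H>4)&(H<20)&(S>120)&(V>60);m[:120]=0;m[260:]=0
for b in blob(m)[:2]: print(b.sum(),rect(b,"top",26))
cv2.imwrite("pics/t2.png",cv2.resize(im[110:230,200:360],None,fx=5,fy=5,interpolation=cv2.INTER_CUBIC))
E
```

```text
t: 12.25
tcp_pos: [598.8, 47.8, 23.0]
tool_rot: [2.171, -2.266, 0.003]
ft_force: [0.6, -7.3, 3.8]
grip_width: 59.9
1160 ((604.6051025390625, 121.17939758300781), (70.13382720947266, 98.8525619506836), 87.79975128173828)
```

View pics/t2.png

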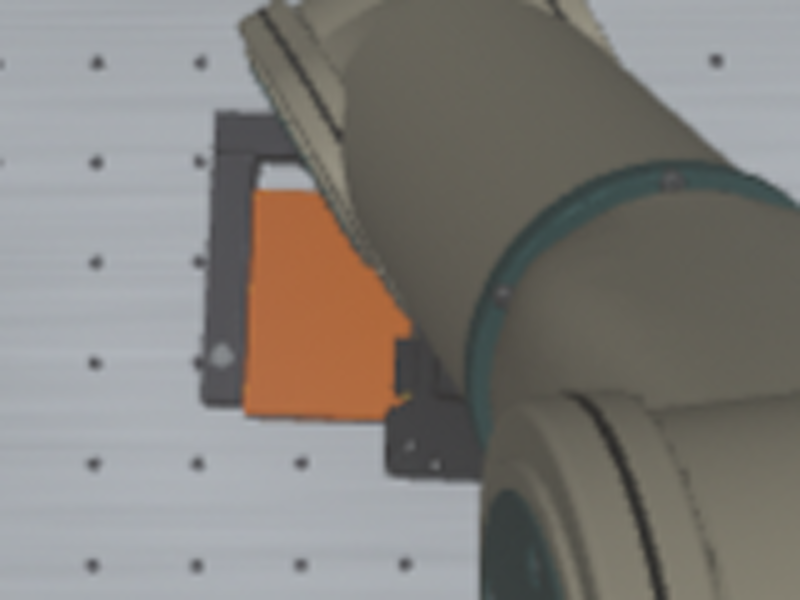

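Contact with the y arm is confirmed: about 7 N, and the plate lies flush along the arm at crop (250,300). The gap to the x arm is about 12 mm. I'll back off, turn back and finish +x.

```bash
python3 -m handwheel '[[[0,0,0],[0,-0.4,0],60],[[0,0,0],[0,-0.8,0],60],[[0,0,-0.5],[0,-0.8,0.8],60],[[0,0,-1.5],[0,-0.8,1.8],60],[[0,0,-2.7],[-0.3,-0.8,2.6],60],[[0,0,-3.9],[-0.8,-0.4,2.6],60],[[0,0,-5.1],[-1.3,0,2.6],60],[[0,0,-6.3],[-1.8,0.5,2.6],60]]'
python3 -m handwheel '[[[0,0,-1.2],[-0.3,0.2,0],60],[[0,0,-2.4],[-0.6,0.4,0],60],[[0,0,-3.6],[-0.9,0.7,0],60],[[0,0,-4.8],[-1,1,0],60],[[0,0,-6],[-1,1.3,0],60],[[0,0,-7.2],[-1,1.3,0],60],[[0,0,-8.4],[-1,1.3,0],60],[[0,0,-9.6],[-1,1.3,0],60]]'
python3 -m handwheel '[[[0,0,-1.1],[0,0,-0.3],60],[[0,0,-2.1],[0,0,-0.8],60],[[0,0,-2.1],[0,0,-1.3],60],[[0,0,-2.1],[0,0,-1.8],60],[[0,0,-2.1],[0,0,-2.2],60],[[0,0,-2.1],[0,0,-2.2],60],[[0,0,-2.1],[0,0,-2.2],60],[[0,0,-2.1],[0,0,-2.2],60]]'
```

```text
t: 12.97
tcp_pos: [544.9, 65.6, 101.4]
tool_rot: [-1.468, 2.775, 0.001]
ft_force: [-0.7, 0.6, -0.1]
grip_width: 60.0
t: 13.63
tcp_pos: [515.0, 105.5, 100.8]
tool_rot: [-0.217, 3.134, 0.002]
ft_force: [0.5, 0.5, 0.0]
grip_width: 59.8
t: 14.3
tcp_pos: [515.5, 104.9, 35.4]
tool_rot: [0.064, 3.14, 0.001]
ft_force: [-0.0, 0.5, -0.2]
grip_width: 60.3
```

```bash
python3 -m handwheel '[[[0,0,0],[0,-0.1,-0.2],60],[[0,0,0],[0,-0.1,-0.4],60],[[0,0,0],[0.2,-0.11,-0.4],60],[[0,0,0],[0.4,-0.12,-0.4],60],[[0,0,0],[0.6,-0.13,-0.4],60],[[0,0,0],[0.8,-0.14,-0.4],60],[[0,0,0],[1,-0.14,-0.4],60],[[0,0,0],[1,-0.14,-0.4],60]]'
python3 -m handwheel '[[[0,0,0],[0.07,0,0],60],[[0,0,0],[0.14,0,0],60],[[0,0,0],[0.21,0,0],60],[[0,0,0],[0.27,0,0],60],[[0,0,0],[0.33,0,0],60],[[0,0,0],[0.33,0,0],60],[[0,0,0],[0.33,0,0],60],[[0,0,0],[0.33,0,0],60]]'
python3 -m handwheel '[[[0,0,0],[0.02,0,0],60],[[0,0,0],[0.04,0,0],60],[[0,0,0],[0.06,0,0],60],[[0,0,0],[0.08,0,0],60],[[0,0,0],[0.1,0,0],60],[[0,0,0],[0.1,0,0],60],[[0,0,0],[0.1,0,0],60],[[0,0,0],[0.1,0,0],60]]'
```

```text
t: 14.97
tcp_pos: [546.7, 100.3, 23.1]
tool_rot: [0.065, 3.139, 0.0]
ft_force: [-0.6, 0.7, -0.0]
grip_width: 59.7
t: 15.63
tcp_pos: [555.4, 100.7, 23.1]
tool_rot: [0.064, 3.14, 0.001]
ft_force: [-0.1, -0.1, 0.2]
grip_width: 60.0
t: 16.3
tcp_pos: [557.0, 100.5, 22.9]
tool_rot: [-0.064, -3.139, 0.0]
ft_force: [-4.3, 0.2, 2.6]
grip_width: 60.0
```

```bash
python3 -m handwheel '[[[0,0,0],[0.03,0,0],60],[[0,0,0],[0.06,0,0],60],[[0,0,0],[0.09,0,0],60],[[0,0,0],[0.12,0,0],60],[[0,0,0],[0.12,0,0],60],[[0,0,0],[0.12,0,0],60],[[0,0,0],[0.12,0,0],60],[[0,0,0],[0.12,0,0],60]]'
python3 -m handwheel '[[[0,0,0],[-0.4,0,0],60],[[0,0,0],[-0.9,0,0],60],[[0,0,0],[-1.4,0,0.3],60],[[0,0,0],[-2,0,1],60],[[0,0,0],[-2.5,0,2],60],[[0,0,0],[-3,0,3.2],60],[[0,0,0],[-3,0,4.4],60],[[0,0,0],[-3,0,5.6],60]]'
python3 -m handwheel '[[[0,0,0],[0,0,0],60],[[0,0,0],[0,0,0],60],[[0,0,0],[0,0,0],60],[[0,0,0],[0,0,0],60],[[0,0,0],[0,0,0],60],[[0,0,0],[0,0,0],60],[[0,0,0],[0,0,0],60],[[0,0,0],[0,0,0],60]]'
python3 look.py w3
```

```text
t: 16.97
tcp_pos: [557.1, 100.6, 22.5]
tool_rot: [-0.063, -3.133, 0.001]
ft_force: [-9.8, 0.3, 8.7]
grip_width: 60.2
t: 17.63
tcp_pos: [472.4, 100.6, 193.0]
tool_rot: [0.064, 3.138, 0.001]
ft_force: [1.1, 0.7, 0.5]
grip_width: 60.2
t: 18.3
tcp_pos: [471.4, 100.4, 190.4]
tool_rot: [-0.064, -3.14, 0.001]
ft_force: [-0.3, 0.5, -0.0]
grip_width: 59.9
tcp [471.4 100.4 190.4] [-0.3  0.5 -0. ]
plate ((651.8203735351562, 105.24467468261719), (100.22022247314453, 31.88928985595703), 87.63034057617188) z 26.266331377448154
stop z 32.04471446623931
[[387.  376.  637.  172.5]
 [371.  377.  637.5 155.1]
 [369.  400.  666.3 152.8]
 [276.  399.  660.8  49.8]
 [273.  415.  681.3  45.1]
 [385.  416.  687.8 170.6]]
```

View pics/w3.png

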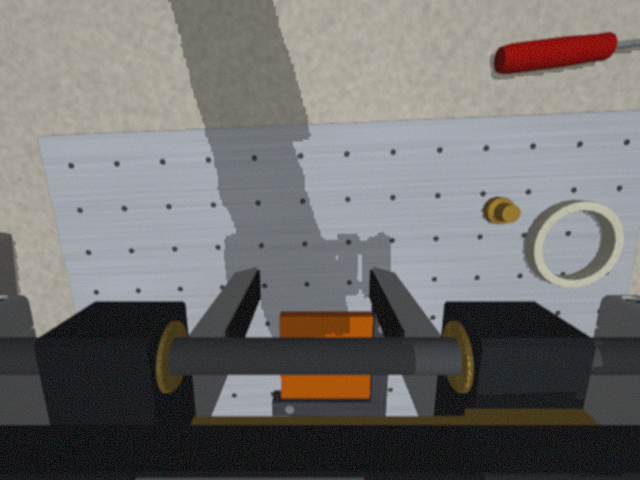

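The wrist view shows the plate at (327,355) filling the inner corner on both sides. I'll move over the console, fingers shutting on the way, and check the plate unobstructed from the top and with the wrist camera over the green button before pressing.

```bash
python3 -m handwheel '[[[0,0,0],[0.1,-0.8,0],30],[[0,0,0],[0.2,-1.8,0],0],[[0,0,0],[0.3,-2.9,0],0],[[0,0,0],[0.4,-4,0],0],[[0,0,0],[0.5,-5.1,0],0],[[0,0,0],[0.6,-6.2,0],0],[[0,0,0],[0.7,-7.3,0],0],[[0,0,0],[0.8,-8.4,0],0]]' 10
python3 -m handwheel '[[[0,0,0],[0.1,-1.1,0],0],[[0,0,0],[0.2,-2.2,0],0],[[0,0,0],[0.2,-3.3,0],0],[[0,0,0],[0.2,-4.4,0],0],[[0,0,0],[0.2,-5.3,0],0],[[0,0,0],[0.2,-5.9,0],0],[[0,0,0],[0.2,-6.2,0],0],[[0,0,0],[0.2,-6.2,0],0]]'
python3 -m handwheel '[[[0,0,0],[0,0,0],0],[[0,0,0],[0,0,0],0],[[0,0,0],[0,0,0],0],[[0,0,0],[0,0,0],0],[[0,0,0],[0,0,0],0],[[0,0,0],[0,0,0],0],[[0,0,0],[0,0,0],0],[[0,0,0],[0,0,0],0]]'
python3 - <<'E'
from h import *
im,d=cams.get_image("top")
H,S,V=cv2.split(cv2.cvtColor(im,cv2.COLOR_BGR2HSV))
m=(H>4)&(H<20)&(S>120)&(V>60);m[:120]=0;m[260:]=0
b=blob(m)[0];print("plate top cam",b.sum(),rect(b,"top",26))
cr=cv2.resize(im[115:215,220:320],None,fx=4,fy=4,interpolation=cv2.INTER_CUBIC)
s=robot.get_state();w,d=cams.get_image("wrist");print(s["tcp_pos"],s["joints"].round(2))
H,S,V=cv2.split(cv2.cvtColor(w,cv2.COLOR_BGR2HSV))
for nm,mm in(("g",(H>40)&(H<85)&(S>110)),("r",((H<4)|(H>174))&(S>140))):
  for b in blob(mm)[:2]:
    ys,xs=np.where(b);print(nm,len(xs),xs.mean(),ys.mean(),proj_to_plane("wrist",[xs.mean(),ys.mean()],67,s))
cv2.imwrite("pics/c3.png",np.hstack([cr,cv2.resize(w,(400,300))[[*range(300)]+[299]*100]]))
E
```

```text
t: 19.02
tcp_pos: [495.5, -153.2, 190.9]
tool_rot: [-0.064, -3.141, -0.0]
ft_force: [0.6, 0.2, -0.2]
grip_width: 9.7
t: 19.68
tcp_pos: [500.8, -339.8, 190.6]
tool_rot: [-0.069, -3.14, 0.002]
ft_force: [0.7, 0.7, -0.3]
grip_width: 0.4
t: 20.35
tcp_pos: [501.6, -337.4, 191.0]
tool_rot: [0.064, 3.141, -0.0]
ft_force: [-1.3, -1.0, -1.0]
grip_width: 0.5
plate top cam 2033 ((618.109619140625, 105.63809204101562), (99.17682647705078, 99.25067901611328), 88.10761260986328)
[ 501.5857383  -337.46545589  191.00727159] [ 0.47  0.59  0.12  1.68 -0.08  0.88  2.15]
g 688 311.8299418604651 239.52325581395348 [[ 503.71475413 -339.84020026]]
g 3 253.33333333333334 445.0 [[ 718.20357818 -409.38489933]]
r 695 244.79136690647482 232.59856115107914 [[ 495.02703182 -398.47655344]]
r 661 377.97730711043874 246.04387291981845 [[ 512.08322113 -281.42911061]]
```

View pics/c3.png

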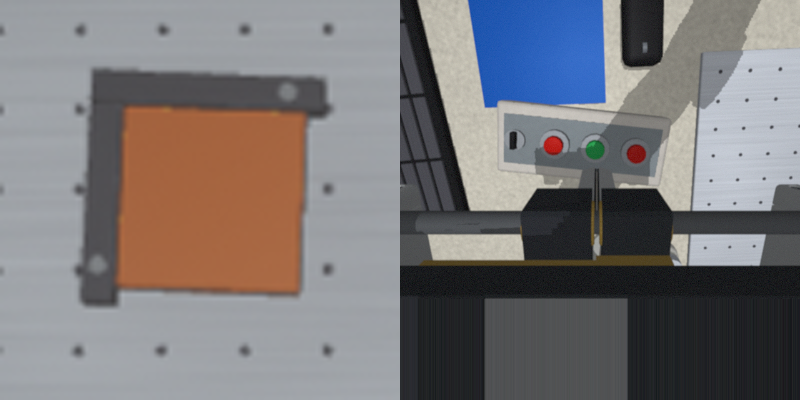

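The top crop shows the plate flush with both arms of the stop: the left edge at crop (120,200) and the top edge at (215,108). The wrist view confirms the green button in the middle at crop (595,149), about (504.5,-339.5). Now to press it.

```bash
python3 -m handwheel '[[[0,0,0],[0.1,-0.07,-0.5],0],[[0,0,0],[0.1,-0.07,-1.2],0],[[0,0,0],[0.1,-0.07,-2],0],[[0,0,0],[0.1,-0.07,-2.7],0],[[0,0,0],[0.1,-0.07,-3.2],0],[[0,0,0],[0.1,-0.07,-3.5],0],[[0,0,0],[0.1,-0.07,-3.5],0],[[0,0,0],[0.1,-0.07,-3.5],0]]'
python3 -m handwheel '[[[0,0,0],[0,0,-0.1],0],[[0,0,0],[0,0,-0.2],0],[[0,0,0],[0,0,-0.3],0],[[0,0,0],[0,0,-0.4],0],[[0,0,0],[0,0,-0.5],0],[[0,0,0],[0,0,-0.55],0],[[0,0,0],[0,0,-0.6],0],[[0,0,0],[0,0,-0.6],0]]'
```

```text
t: 21.12
tcp_pos: [504.6, -339.8, 86.1]
tool_rot: [-0.065, -3.141, -0.0]
ft_force: [0.4, 0.2, 0.3]
grip_width: 0.7
t: 21.78
tcp_pos: [505.0, -339.9, 69.2]
tool_rot: [0.064, 3.14, -0.001]
ft_force: [-1.2, 1.5, 8.8]
grip_width: 0.7
```

Nearly down. I'll press on to the end stop and then release.

```bash
python3 -m handwheel '[[[0,0,0],[0,0,-0.04],0],[[0,0,0],[0,0,-0.08],0],[[0,0,0],[0,0,-0.12],0],[[0,0,0],[0,0,-0.15],0],[[0,0,0],[0,0,-0.15],0],[[0,0,0],[0,0,-0.15],0],[[0,0,0],[0,0,-0.15],0],[[0,0,0],[0,0,-0.15],0]]'
```

```text
t: 22.45
tcp_pos: [505.1, -339.9, 68.6]
tool_rot: [0.065, 3.139, -0.001]
ft_force: [-7.6, 5.7, 37.7]
grip_width: 0.8
```

It has bottomed out: 38 N, with the tip at about 60.6 mm. Release and retreat.

```bash
python3 -m handwheel '[[[0,0,0],[0,0,0.3],0],[[0,0,0],[0,0,0.7],0],[[0,0,0],[0,0,1.2],0],[[0,0,0],[0,0,2.2],0],[[0,0,0],[0,0,3.2],0],[[0,0,0],[0,0,4],0],[[0,0,0],[0,0,4.4],0],[[0,0,0],[0,0,4.4],0]]'
python3 -m handwheel '[[[0,0,0],[0,0,0],0],[[0,0,0],[0,0,0],0],[[0,0,0],[0,0,0],0],[[0,0,0],[0,0,0],0],[[0,0,0],[0,0,0],0],[[0,0,0],[0,0,0],0],[[0,0,0],[0,0,0],0],[[0,0,0],[0,0,0],0]]'
python3 - <<'E'
from h import *
im,d=cams.get_image("top");cv2.imwrite("pics/t4.png",im)
H,S,V=cv2.split(cv2.cvtColor(im,cv2.COLOR_BGR2HSV))
m=(H>4)&(H<20)&(S>120)&(V>60);m[:120]=0;m[260:]=0
print("plate",rect(blob(m)[0],"top",26))
s=robot.get_state();w,d=cams.get_image("wrist")
H,S,V=cv2.split(cv2.cvtColor(w,cv2.COLOR_BGR2HSV))
c,f=K("wrist");T=c["T_tool_cam"];Rt=R.from_rotvec(s["tool_rot"]).as_matrix()
for nm,mm in(("g",(H>40)&(H<85)&(S>110)),("r",((H<4)|(H>174))&(S>140))):
  for b in blob(mm)[:(1 if nm=="g" else 2)]:
    v,u=np.where(b);z=d[v,u];P=np.c_[(u-c["cx"])/f*z,(v-c["cy"])/f*z,z]
    print(nm,np.median((P@T[:3,:3].T+T[:3,3])@Rt.T+s["tcp_pos"],0).round(1))
E
```

```text
t: 23.12
tcp_pos: [506.1, -340.8, 198.6]
tool_rot: [0.064, 3.136, -0.005]
ft_force: [-0.1, 0.1, -0.0]
grip_width: 0.4
t: 23.78
tcp_pos: [504.5, -339.6, 195.3]
tool_rot: [-0.064, -3.141, -0.0]
ft_force: [-0.5, 0.2, -0.7]
grip_width: 0.6
plate ((618.1356811523438, 105.66461181640625), (99.2384262084961, 99.20125579833984), 88.19507598876953)
g [ 503.6 -339.8   66.9]
r [ 495.1 -398.3   66.9]
r [ 512.  -281.7   66.9]
```

View pics/t4.png

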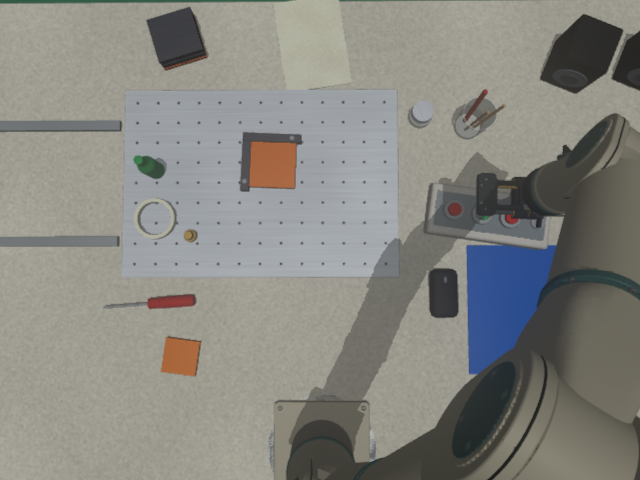

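The plate is home at (272,163), everything else looks undisturbed, all three buttons read 67 mm (up), and the arm is clear. Handing in.

```bash
python3 -c "
from plant import robot
print(robot.close_job())"
```

```text
the job is handed in; nothing more can be done
None
```

The job is handed in, at about 24 s. I pushed the orange plate with two open fingertips, +x then +y then +x along the stop's axes, until it was home against both arms. It met the y arm at about 7 N and the x arm at about 10 N. I then pressed the green button once to its end stop (38 N, fingertips at about 60.6 mm) and released it.

**Last checks**
- **Plate:** the last full top view shows it in the stop's inner corner, and the enlarged crop taken before the press shows it flush with both arms. Its position did not change over the press.
- **Buttons:** all three caps read 66.9 mm, so they are up.
- **Surroundings:** the other things look undisturbed, and the arm stood clear at about z = 195 mm with no contact force.

**Disagreement:** the top camera put the plate centre about 3–4 mm from the home point I worked out, (618,106) against (615,102) mm. I put that down to calibration error, since the contact forces and pictures both show it home.

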